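# Switch on the microscope station in order

### The job

Switch on the microscope station by pressing the caps of the loose switch pods with the fingertips: first the yellow one (power), then the blue (camera), then the green (ring light), each gently all the way in, where it stays. Do not press the red cap (heater), do not lift the pods or push them along, and leave the dish, vial and tweezers where they are. Finish with the hand clear of everything.

Things in the scene. Friction and masses are not known exactly. Their poses are not given: they have to be found in the camera images.
- yellow_top (a point): centre of the flat top of the yellow cap (the power switch), a round cap 32 mm across in the middle of its pod: 56 mm above the bench fully out, 44 mm latched in. The cap rides its plunger on a spring (2 N/mm): pushed, it sinks 1.5 mm, then takes the plunger along 12 mm, then gives 4.5 mm more before it is solid; let go, it springs back those few mm. 5 to 8 N is right, over 20 N too hard
- yellow (a joint): how far the plunger under the yellow cap is pressed in, m: 0 = fully out, 0.012 = fully in, at its stop. It starts at 0 to 0.002. 3 N moves it and it has no return spring: it stays where it is left. It counts as switched beyond 0.008
- pod_yellow: switch pod with the yellow cap: a loose, weighted white block of 64 x 64 mm, 36 mm tall, 0.55 to 0.9 kg, on a rubber foot, with a black ring around the cap and a yellow stripe on its front (-x at yaw 0). Origin at the centre of its underside, on the bench; z up
- blue_top (a point): centre of the flat top of the blue cap (the camera switch), a round cap 32 mm across in the middle of its pod: 56 mm above the bench fully out, 44 mm latched in. The cap rides its plunger on a spring (2 N/mm): pushed, it sinks 1.5 mm, then takes the plunger along 12 mm, then gives 4.5 mm more before it is solid; let go, it springs back those few mm. 5 to 8 N is right, over 20 N too hard
- blue (a joint): how far the plunger under the blue cap is pressed in, m: 0 = fully out, 0.012 = fully in, at its stop. It starts at 0 to 0.002. 3 N moves it and it has no return spring: it stays where it is left. It counts as switched beyond 0.008
- pod_blue: switch pod with the blue cap: a loose, weighted white block of 64 x 64 mm, 36 mm tall, 0.55 to 0.9 kg, on a rubber foot, with a black ring around the cap and a blue stripe on its front (-x at yaw 0). Origin at the centre of its underside, on the bench; z up
- green_top (a point): centre of the flat top of the green cap (the ring-light switch), a round cap 32 mm across in the middle of its pod: 56 mm above the bench fully out, 44 mm latched in. The cap rides its plunger on a spring (2 N/mm): pushed, it sinks 1.5 mm, then takes the plunger along 12 mm, then gives 4.5 mm more before it is solid; let go, it springs back those few mm. 5 to 8 N is right, over 20 N too hard
- green (a joint): how far the plunger under the green cap is pressed in, m: 0 = fully out, 0.012 = fully in, at its stop. It starts at 0 to 0.002. 3 N moves it and it has no return spring: it stays where it is left. It counts as switched beyond 0.008
- pod_green: switch pod with the green cap: a loose, weighted white block of 64 x 64 mm, 36 mm tall, 0.55 to 0.9 kg, on a rubber foot, with a black ring around the cap and a green stripe on its front (-x at yaw 0). Origin at the centre of its underside, on the bench; z up
- red_top (a point): centre of the flat top of the red cap (the heater switch), a round cap 32 mm across in the middle of its pod: 56 mm above the bench fully out, 44 mm latched in. The cap rides its plunger on a spring (2 N/mm): pushed, it sinks 1.5 mm, then takes the plunger along 12 mm, then gives 4.5 mm more before it is solid; let go, it springs back those few mm. 5 to 8 N is right, over 20 N too hard
- red (a joint): how far the plunger under the red cap is pressed in, m: 0 = fully out, 0.012 = fully in, at its stop. It starts at 0 to 0.002. 3 N moves it and it has no return spring: it stays where it is left. It counts as switched beyond 0.008
- pod_red: switch pod with the red cap: a loose, weighted white block of 64 x 64 mm, 36 mm tall, 0.55 to 0.9 kg, on a rubber foot, with a black ring around the cap and a red stripe on its front (-x at yaw 0). Origin at the centre of its underside, on the bench; z up
- dish: bystander: closed orange specimen dish with a white lid, 64 mm across, 16 mm tall, origin at the centre of its underside
- vial: bystander: small amber glass vial with a black cap, 28 mm across, 55 mm tall, upright, origin at the centre of its underside
- tweezers: bystander: steel tweezers lying flat, 135 mm long along their x, about 22 mm wide, 6 mm tall, origin near the middle on the underside; the tips point to +x

How it is judged:
By the outcome, as a careful person would: the job done as asked, in the order asked, and still so for the second after the job is handed in, with the robot touching nothing.
It also fails if it takes over 56 s, if anything falls off the work surface, if the arm or the gripper's body presses on something with over 40 N, if the wrist force passes 120 N, or if a joint passes its speed limit or range.

### The arm

A 6-joint arm with a two-finger parallel gripper is mounted at the origin on the work surface. World frame = base frame: x ahead of the robot, y to its left, z up, the work surface at z = 0. Lengths are in m, angles in degrees, forces in N, time in s.
With the tool pointing down it reaches from about 0.4 to 0.825 m from the base axis. Payload 7 kg.
Tool frame: the origin (TCP) lies midway between the tips of the shut fingers; the grasp point (between the pads) lies bot.hold_point_z behind it (bot.hold_point_z is the distance from the TCP to the grasp point, in m); x points along the fingers, z is the direction in which the jaws open and shut, and the axes are right-handed (so a half turn about x gives the same grasp; the last joint's range is limited). The gripper opens to 88 mm and grips with 3 to 60 N. Pads are 19 mm wide; open, the fingers measure 130 mm over their backs; the gripper's body (78 mm by 193 mm) begins 47 mm behind the grasp point.
Start: joints at [-59.696, 20.546, 0.682, 0, -70.136, -16.507], TCP at [0.161, -0.656, 0.227] pointing down, gripper open.
Joint ranges: [-176.03, 176.03], [-82.01, 121.73], [-58.28, 71.71], [-173.87, 95.51], [-174.79, -0.11], [-173.66, 173.66]. Speed limits (degrees/s): [136.94, 136.94, 172.46, 180, 180, 180].

### API

Orientations are given as [roll, pitch, yaw] about the fixed x, y, z axes, in that order (R = Rz(yaw) Ry(pitch) Rx(roll)).
In Python, from workcell import bot gives the robot as it stands. The module is installed in compiled form; this text tells all that it offers.
- The arm moves only by the tool apply_moves, never from a script. Its argument "series" is a list of rows, each a list of 3 entries, a list of its own where there are three numbers: the opening, from 0 (shut) to 1 (fully open), then the shift along the tool's x, y, z in m, then the turn about the tool's x in rad. A call has 1 to 8 rows; each row shifts and turns the commanded pose from where the row before left it, along the tool's axes as they then stand; what a row does not reach is not made up. A row lasts 1/10 s, in which the tool goes at most 50 mm and 8.59 degrees, less where a joint would pass 70% of its speed; a pose out of reach is approached as far as the arm can. A call is refused whole if a number of a shift passes 0.05 or a number of a turn 0.15, either way. A call with a gripper value outside its range is refused whole. The fingers move at their own pace and stop on an object; "force" is the grip in N (left out, the last holds). Time passes only in rows, so rows that do not move let the fingers close. It gives the time, the measured TCP pose, the force and the opening at its end, in the units of the state.
- bot.observe(): the state, without advancing time (a new reading comes with each control period).
- bot.snapshot(name): name is "side" or "top" or "wrist"; returns a dict with "color" (480x640x3 uint8, blue, green, red), "range_z" (480x640 float32, m along the optical axis (not along the pixel's ray), 0 where there is no reading), "vfov" (degrees; the focal length in pixels is half the picture's height over the tangent of half this angle, whatever the lens; pixels are square), "cx", "cy" (the principal point, pixels), "rvec" (rotation vector, rad) and "tvec" (3), from world to camera coordinates, as OpenCV has them. Camera axes: x right, y down, z forward; pixel columns grow to the right and rows downward; lengths in m; the calibration is good to about 2 mm. A picture is of the moment at which its call begins.
- bot.hand_in(): hands the job in, once; it reports no verdict.
Trained networks look in a picture, given as the dict that the camera call returned (one of the last four; its "shot" number tells which), for a name from the list of things; names that differ only in an ending like _2 or _b are one class to them, and where a whole thing is asked for, a point or a joint stands for the part that bears it (a point fixed in the world has none). Each returns a list of dicts, best first, with "conf" (0 to 1); they miss things now and then, are a little off and sometimes report something else, mostly with a low value. They report only what shows in the picture. A call takes as long as a camera call.
- bot.search_frame(picture, target): "at" ([x, y, z] in m, in world coordinates, good to about 4 mm: the middle of the surface that is visible of it).
- bot.tip_of(picture, target): "at" ([x, y, z] in m, in world coordinates, good to about 4 mm: a listed point, or the origin of a listed thing).
The state is a dict: "t": time; "qpos": joint angles; "joint_vel": joint speeds; "effort": joint torques, N m; "position": TCP position; "ee_rot": TCP orientation; "wrist_force": force on the tool from outside, world axes, zero at the start; "wrist_torque": the same for the moment, N m; "opening": opening from 0.0 (shut) to 1.0 (fully open).
Only numpy, scipy, OpenCV 4.12 (cv2) and the standard library are available. Lean on these libraries where they do the work, as an engineer would, in place of code of your own. Each camera call takes 0.05 s, during which the arm holds its last target.

## Working session

There is one attempt and no reset: what is moved stays moved. The work goes in short steps, Python scripts to look and compute and a tool call to move; the robot and the scene stay as the last step left them, time stands still between calls to the robot, and variables do not carry over. Pictures are saved under pics/ and viewed, and the job is handed in when it is done.

Besides the shell and the picture viewer there is one more tool, called after "Call:" by a JSON object that holds its "op" and its "data", one argument or row to a line. apply_moves: Moves the arm, as the interface text tells. Its arguments: {"type":"object","properties":{"series":{"type":"array","items":{"type":"array"}},"force":{"type":"number"}},"required":["series"]}

```bash
mkdir -p pics; cat > h.py <<'E'
import numpy as np, cv2
from workcell import bot
def world(s):
    c=s["color"];H,W=c.shape[:2];f=H/2/np.tan(np.radians(s["vfov"])/2)
    z=s["range_z"];v,u=np.mgrid[:H,:W]
    P=np.stack([(u-s["cx"])/f*z,(v-s["cy"])/f*z,z],-1)
    R=cv2.Rodrigues(np.array(s["rvec"],float))[0]
    return (P-np.array(s["tvec"]).reshape(3))@R
E
python3 - <<'E'
from h import *
o=bot.observe();print(o)
print(bot.hold_point_z)
for n in("top","side"):
    s=bot.snapshot(n);cv2.imwrite(f"pics/{n}0.png",s["color"])
    for k in("yellow_top","blue_top","green_top","red_top","dish","vial","tweezers"):
        print(n,k,[(np.round(d["at"],4),round(d["conf"],2)) for d in bot.tip_of(s,k)[:2]])
E
```

```text
{'t': 0.0, 'qpos': array([-5.96976349e+01,  2.05882113e+01,  6.35112022e-01, -2.07062381e-02,
       -7.01342563e+01, -1.65075017e+01]), 'joint_vel': array([-0.07960795, -0.02442152,  0.08283792,  0.02557405, -0.04161041,
        0.06732804]), 'effort': array([ 4.61365380e-04, -5.82717669e+01,  2.93075502e+01,  6.99775457e+00,
        7.14180715e-03, -1.42519734e-04]), 'position': array([ 0.16082844, -0.65507485,  0.22566738]), 'ee_rot': array([  3.94703182,  89.91050118, 107.73484409]), 'wrist_force': array([0.05794135, 0.71814179, 0.20249309]), 'wrist_torque': array([0.01385112, 0.01862677, 0.00281395]), 'opening': 0.9949519476372858}
0.0188
top yellow_top [(array([0.5061, 0.2715, 0.0543]), 0.82)]
top blue_top [(array([ 0.5481, -0.1018,  0.0596]), 0.68), (array([ 0.7011, -0.0538,  0.0025]), 0.55)]
top green_top [(array([ 0.4985, -0.2936,  0.055 ]), 0.54)]
top red_top [(array([0.4944, 0.0776, 0.0565]), 0.67)]
top dish [(array([ 0.7004, -0.0555,  0.0028]), 0.74)]
top vial [(array([ 6.899e-01, -2.526e-01,  3.000e-04]), 0.68)]
top tweezers [(array([0.678 , 0.2049, 0.001 ]), 0.95), (array([ 5.482e-01, -9.950e-02, -2.000e-04]), 0.4)]
side yellow_top [(array([0.5073, 0.2697, 0.0537]), 0.51)]
side blue_top [(array([ 0.5486, -0.1035,  0.0533]), 0.6)]
side green_top [(array([ 0.5034, -0.2914,  0.0536]), 0.87)]
side red_top [(array([0.4978, 0.0774, 0.052 ]), 0.58), (array([0.4958, 0.0772, 0.0034]), 0.53)]
side dish [(array([ 7.06e-01, -5.85e-02,  3.00e-04]), 0.92), (array([0.679 , 0.2005, 0.001 ]), 0.55)]
side vial [(array([ 0.6918, -0.2488, -0.0007]), 0.61), (array([0.495 , 0.08  , 0.0031]), 0.32)]
side tweezers [(array([0.6756, 0.2007, 0.0026]), 0.78), (array([0.4987, 0.0795, 0.0545]), 0.29)]
```

View pics/top0.png

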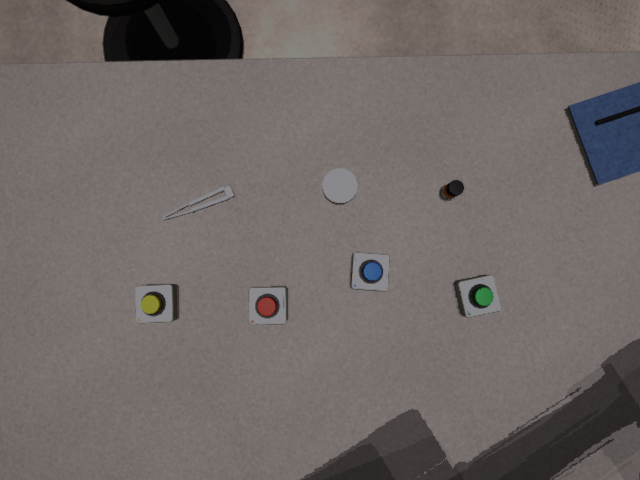

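```bash
python3 - <<'E'
from h import *
for n in("top","side"):
    s=bot.snapshot(n);w=world(s);c=s["color"];hsv=cv2.cvtColor(c,cv2.COLOR_BGR2HSV)
    for k,p in dict(y=(.507,.27),b=(.548,-.102),g=(.50,-.292),r=(.496,.078)).items():
        m=(np.hypot(w[...,0]-p[0],w[...,1]-p[1])<.024)&(w[...,2]>.05)&(w[...,2]<.065)&(hsv[...,1]>90)&(s["range_z"]>0)
        q=w[m];cc,r=cv2.minEnclosingCircle(q[:,:2].astype(np.float32)) if len(q) else (0,0)
        print(n,k,m.sum(),np.round(cc,4),r,np.round(np.median(q,0),4),np.median(c[m],0))
E
```

```text
top y 278 [0.5042 0.2698] 0.015859462320804596 [0.5044 0.2691 0.0532] [ 47. 135. 135.]
top b 275 [ 0.5491 -0.1024] 0.015792902559041977 [ 0.5494 -0.1024  0.0551] [139.  89.  52.]
top g 275 [ 0.5014 -0.2895] 0.016342701390385628 [ 0.5024 -0.289   0.0539] [ 64. 123.  49.]
top r 281 [0.4951 0.0766] 0.015881234779953957 [0.4955 0.0763 0.0542] [ 51.  56. 135.]
side y 98 [0.5074 0.2676] 0.016187431290745735 [0.5063 0.2636 0.0544] [  0. 142. 139.]
side b 322 [ 0.5523 -0.103 ] 0.017142226919531822 [ 0.5504 -0.1068  0.0558] [134.  59.  13.]
side g 743 [ 0.504  -0.2902] 0.016465753316879272 [ 0.5034 -0.2925  0.0546] [ 45. 114.  22.]
side r 175 [0.498  0.0754] 0.016837142407894135 [0.4971 0.0711 0.0548] [ 10.  15. 144.]
```

View pics/side0.png

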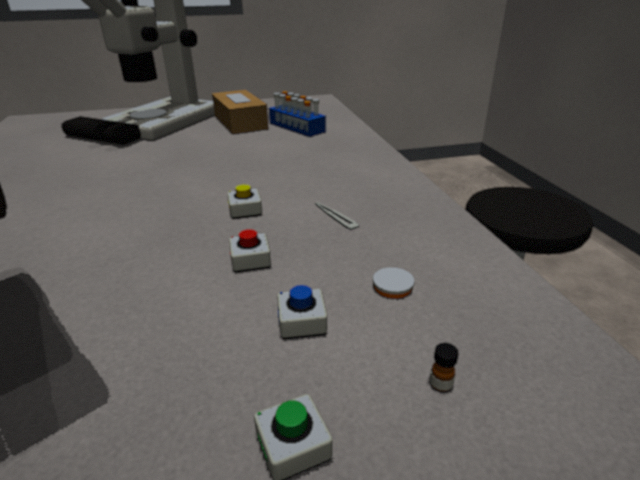

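```bash
cat >> h.py <<'E'
from scipy.spatial.transform import Rotation as Ro
T=dict(y=(.505,.269),b=(.550,-.1025),g=(.502,-.290))
def st(tgt=None):
    o=bot.observe();R=Ro.from_euler("xyz",o["ee_rot"],degrees=True)
    print("t",round(o["t"],2),"p",np.round(o["position"],4),"rot",np.round(o["ee_rot"],2),"F",np.round(o["wrist_force"],2),"op",round(o["opening"],3))
    print(np.round(R.as_matrix(),4).tolist())
    if tgt is not None: print("delta tool",np.round(R.inv().apply(np.array(tgt)-o["position"]),4))
E
python3 - <<'E'
from h import *
st((.5,-.3,.2))
E
```

```text
t 0.9 p [ 0.1609 -0.6555  0.2266] rot [166.31  90.   -89.89] F [-0.03  0.2  -0.25] op 1.002
[[0.0, -0.9712, -0.2385], [-0.0, -0.2385, 0.9712], [-1.0, 0.0, -0.0]]
delta tool [ 0.0266 -0.4141  0.2644]
```

Call:
{"op": "apply_moves", "data": {
  "series": [
    [0, [0.001, -0.021, 0.019], 0],
    [0, [0.001, -0.021, 0.019], 0],
    [0, [0.001, -0.021, 0.019], 0],
    [0, [0.001, -0.021, 0.019], 0],
    [0, [0.001, -0.021, 0.019], 0],
    [0, [0.001, -0.021, 0.019], 0],
    [0, [0.001, -0.021, 0.019], 0],
    [0, [0.001, -0.021, 0.019], 0]
  ],
  "force": 20
}}

```text
t: 1.7
position: [0.2884, -0.4669, 0.2187]
ee_rot: [-146.0, 90.0, -42.2]
wrist_force: [0.2, -0.2, 0.0]
opening: 0.333
```

Call:
{"op": "apply_moves", "data": {
  "series": [
    [0, [0.001, -0.021, 0.019], 0],
    [0, [0.001, -0.021, 0.019], 0],
    [0, [0.001, -0.021, 0.019], 0],
    [0, [0.001, -0.021, 0.019], 0],
    [0, [0.001, -0.021, 0.019], 0],
    [0, [0.001, -0.021, 0.019], 0],
    [0, [0.001, -0.021, 0.019], 0],
    [0, [0.001, -0.021, 0.019], 0]
  ]
}}

```text
t: 2.5
position: [0.4153, -0.2791, 0.2108]
ee_rot: [-117.8, 90.0, -14.0]
wrist_force: [0.8, -0.1, 0.7]
opening: 0.005
```

Call:
{"op": "apply_moves", "data": {
  "series": [
    [0, [0.001, -0.021, 0.019], 0],
    [0, [0.001, -0.021, 0.019], 0],
    [0, [0.001, -0.021, 0.019], 0],
    [0, [0.001, -0.021, 0.019], 0],
    [0, [0.001, -0.021, 0.019], 0],
    [0, [0.001, -0.021, 0.019], 0],
    [0, [0.001, -0.021, 0.019], 0],
    [0, [0.001, -0.021, 0.019], 0]
  ]
}}

```text
t: 3.3
position: [0.5423, -0.0914, 0.2027]
ee_rot: [-99.6, 90.0, 4.2]
wrist_force: [0.4, -0.2, 0.0]
opening: 0.008
```

```bash
python3 - <<'E'
from h import *
st((.505,.269,.15))
E
```

```text
t 3.3 p [ 0.5423 -0.0914  0.2027] rot [-99.63  89.97   4.17] F [ 0.37 -0.24  0.03] op 0.008
[[0.0005, -0.9711, -0.2386], [0.0, -0.2386, 0.9711], [-1.0, -0.0005, -0.0001]]
delta tool [ 0.0527 -0.0498  0.3589]
```

Call:
{"op": "apply_moves", "data": {
  "series": [
    [0, [0.003, -0.003, 0.0225], 0],
    [0, [0.003, -0.003, 0.0225], 0],
    [0, [0.003, -0.003, 0.0225], 0],
    [0, [0.003, -0.003, 0.0225], 0],
    [0, [0.003, -0.003, 0.0225], 0],
    [0, [0.003, -0.003, 0.0225], 0],
    [0, [0.003, -0.003, 0.0225], 0],
    [0, [0.003, -0.003, 0.0225], 0]
  ]
}}

```text
t: 4.1
position: [0.522, 0.089, 0.1787]
ee_rot: [-76.2, 90.0, 27.6]
wrist_force: [1.4, 0.3, 0.4]
opening: 0.004
```

Call:
{"op": "apply_moves", "data": {
  "series": [
    [0, [0.003, -0.003, 0.0225], 0],
    [0, [0.003, -0.003, 0.0225], 0],
    [0, [0.003, -0.003, 0.0225], 0],
    [0, [0.003, -0.003, 0.0225], 0],
    [0, [0.003, -0.003, 0.0225], 0],
    [0, [0.003, -0.003, 0.0225], 0],
    [0, [0.003, -0.002, 0.0215], 0],
    [0, [0, 0, 0], 0]
  ]
}}

```text
t: 4.9
position: [0.5039, 0.2468, 0.1572]
ee_rot: [-26.7, 90.0, 77.2]
wrist_force: [-0.1, -0.4, -0.6]
opening: 0.006
```

```bash
python3 - <<'E'
from h import *
s=bot.snapshot("wrist");cv2.imwrite("pics/w1.png",s["color"])
st((.505,.269,.065))
w=world(s);c=s["color"];hsv=cv2.cvtColor(c,cv2.COLOR_BGR2HSV)
m=(np.hypot(w[...,0]-.505,w[...,1]-.269)<.024)&(w[...,2]>.05)&(w[...,2]<.065)&(hsv[...,1]>90)&(s["range_z"]>0)
q=w[m];print(m.sum(), cv2.minEnclosingCircle(q[:,:2].astype(np.float32)) if len(q) else 0,np.median(q,0))
print([(np.round(d["at"],4),round(d["conf"],2)) for d in bot.tip_of(s,"yellow_top")[:2]])
E
```

```text
t 4.95 p [0.5039 0.2457 0.1573] rot [ 122.16   89.98 -133.95] F [ 0.28 -0.62 -0.67] op 0.008
[[-0.0002, -0.9707, -0.2402], [-0.0003, -0.2402, 0.9707], [-1.0, 0.0003, -0.0002]]
delta tool [ 0.0923 -0.0067  0.0223]
1352 ((0.505290687084198, 0.26940396428108215), 0.015930186957120895) [0.50444755 0.26901964 0.05445255]
[(array([0.5049, 0.2686, 0.0549]), 0.74)]
```

View pics/w1.png

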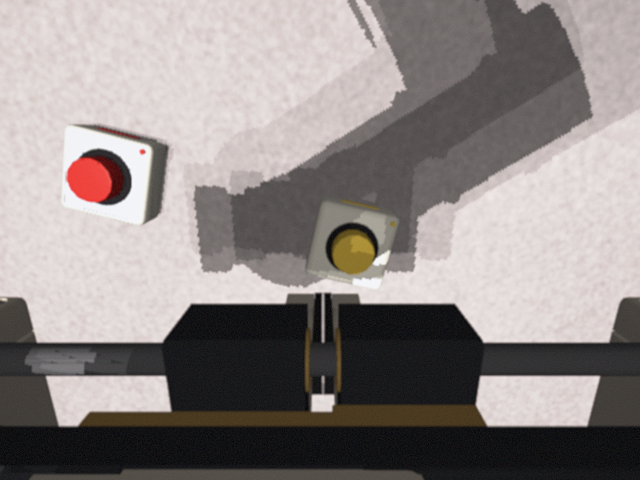

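Call:
{"op": "apply_moves", "data": {
  "series": [
    [0, [0.01, -0.002, 0.006], 0],
    [0, [0.02, -0.002, 0.006], 0],
    [0, [0.02, -0.002, 0.006], 0],
    [0, [0.02, -0.001, 0.004], 0],
    [0, [0.015, 0, 0], 0],
    [0, [0.006, 0, 0], 0],
    [0, [0, 0, 0], 0]
  ]
}}

```text
t: 5.7
position: [0.5054, 0.267, 0.0655]
ee_rot: [120.9, 89.9, -135.4]
wrist_force: [-0.6, 0.3, 0.5]
opening: 0.004
```

```bash
python3 - <<'E'
from h import *
st((.505,.269,.056))
E
```

```text
t 5.7 p [0.5054 0.267  0.0655] rot [ 120.88   89.89 -135.37] F [-0.61  0.3   0.49] op 0.004
[[-0.0014, -0.9713, -0.2378], [-0.0014, -0.2378, 0.9713], [-1.0, 0.0017, -0.001]]
delta tool [ 0.0095 -0.0001  0.002 ]
```

Call:
{"op": "apply_moves", "data": {
  "series": [
    [0, [0.004, 0, 0.002], 0],
    [0, [0.003, 0, 0], 0],
    [0, [0.003, 0, 0], 0],
    [0, [0.003, 0, 0], 0],
    [0, [0.003, 0, 0], 0],
    [0, [0.002, 0, 0], 0],
    [0, [0, 0, 0], 0]
  ]
}}

```text
t: 6.4
position: [0.5054, 0.27, 0.0486]
ee_rot: [-71.8, 90.0, 32.0]
wrist_force: [0.4, 0.4, 2.2]
opening: 0.004
```

Call:
{"op": "apply_moves", "data": {
  "series": [
    [0, [0.002, 0, 0], 0],
    [0, [0.002, 0, 0], 0],
    [0, [0, 0, 0], 0]
  ]
}}

```text
t: 6.7
position: [0.5053, 0.2699, 0.0444]
ee_rot: [-64.9, 90.0, 38.9]
wrist_force: [-0.5, 1.0, 2.4]
opening: 0.005
```

Call:
{"op": "apply_moves", "data": {
  "series": [
    [0, [0.001, 0, 0], 0],
    [0, [0.001, 0, 0], 0],
    [0, [0, 0, 0], 0]
  ]
}}

```text
t: 7.0
position: [0.5054, 0.2699, 0.0426]
ee_rot: [-66.6, 90.0, 37.2]
wrist_force: [0.3, 0.2, 3.0]
opening: 0.005
```

Call:
{"op": "apply_moves", "data": {
  "series": [
    [0, [0.001, 0, 0], 0],
    [0, [0, 0, 0], 0]
  ]
}}

```text
t: 7.2
position: [0.5054, 0.2699, 0.0417]
ee_rot: [-68.8, 90.0, 35.0]
wrist_force: [-0.3, 0.1, 4.9]
opening: 0.007
```

Call:
{"op": "apply_moves", "data": {
  "series": [
    [0, [0.001, 0, 0], 0],
    [0, [0, 0, 0], 0]
  ]
}}

```text
t: 7.4
position: [0.5054, 0.2699, 0.0409]
ee_rot: [-70.2, 90.0, 33.6]
wrist_force: [0.1, 1.0, 7.0]
opening: 0.009
```

Call:
{"op": "apply_moves", "data": {
  "series": [
    [0, [-0.005, 0, 0], 0],
    [0, [-0.015, 0, 0], 0],
    [0, [-0.03, 0, 0], 0],
    [0, [-0.03, 0, 0], 0],
    [0, [-0.03, 0, -0.01], 0],
    [0, [0, -0.001, -0.02], 0],
    [0, [0, -0.002, -0.02], 0],
    [0, [0, 0, 0], 0]
  ]
}}

```text
t: 8.2
position: [0.5196, 0.2199, 0.1504]
ee_rot: [103.5, 89.9, -152.8]
wrist_force: [-0.0, 0.6, 0.5]
opening: 0.005
```

```bash
cat >> h.py <<'E'
def cap(n,k,save):
    s=bot.snapshot(n);cv2.imwrite(f"pics/{save}.png",s["color"])
    p=T[k];w=world(s);hsv=cv2.cvtColor(s["color"],cv2.COLOR_BGR2HSV)
    m=(np.hypot(w[...,0]-p[0],w[...,1]-p[1])<.024)&(w[...,2]>.037)&(w[...,2]<.065)&(hsv[...,1]>90)&(s["range_z"]>0)
    q=w[m]
    if len(q): print(n,k,m.sum(),cv2.minEnclosingCircle(q[:,:2].astype(np.float32)),"med/p90 z",np.median(q[:,2]),np.percentile(q[:,2],90))
    else: print(n,k,"none")
E
python3 - <<'E'
from h import *
cap("wrist","y","w2");st((.55,-.1025,.15))
E
```

```text
wrist y 1501 ((0.5055619478225708, 0.27018141746520996), 0.019123481586575508) med/p90 z 0.043771251439391826 0.044694256759681396
t 8.25 p [0.5196 0.2207 0.1503] rot [ 101.65   89.92 -154.66] F [-0.15 -0.1   0.37] op 0.006
[[-0.0012, -0.9716, -0.2367], [-0.0006, -0.2367, 0.9716], [-1.0, 0.0013, -0.0003]]
delta tool [ 0.0004  0.047  -0.3212]
```

View pics/w2.png

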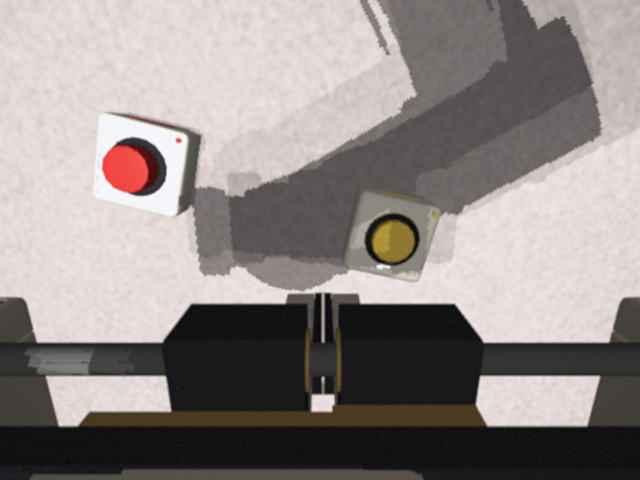

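The yellow cap (390,240) has latched at 44 mm and its pod hasn't moved. Next is blue.

Call:
{"op": "apply_moves", "data": {
  "series": [
    [0, [0, 0.003, -0.02], 0],
    [0, [0, 0.003, -0.02], 0],
    [0, [0, 0.003, -0.02], 0],
    [0, [0, 0.003, -0.02], 0],
    [0, [0, 0.003, -0.02], 0],
    [0, [0, 0.003, -0.02], 0],
    [0, [0, 0.003, -0.02], 0],
    [0, [0, 0.003, -0.02], 0]
  ]
}}

```text
t: 9.05
position: [0.5345, 0.0605, 0.1501]
ee_rot: [92.2, 89.9, -164.0]
wrist_force: [0.4, -1.1, 0.2]
opening: 0.004
```

Call:
{"op": "apply_moves", "data": {
  "series": [
    [0, [0, 0.003, -0.02], 0],
    [0, [0, 0.003, -0.02], 0],
    [0, [0, 0.003, -0.02], 0],
    [0, [0, 0.003, -0.02], 0],
    [0, [0, 0.003, -0.02], 0],
    [0, [0, 0.002, -0.02], 0],
    [0, [0, 0, 0], 0]
  ]
}}

```text
t: 9.75
position: [0.5467, -0.0609, 0.15]
ee_rot: [88.4, 89.9, -167.9]
wrist_force: [0.3, 0.6, -0.4]
opening: 0.007
```

```bash
python3 - <<'E'
from h import *
cap("wrist","b","w3");st((.55,-.1025,.065))
E
```

```text
wrist b 1709 ((0.5518026947975159, -0.10358695685863495), 0.019513165578246117) med/p90 z 0.055873572710572396 0.05685870290498438
t 9.8 p [ 0.5467 -0.0601  0.15  ] rot [  81.44   89.92 -174.86] F [ 0.53 -0.41 -0.1 ] op 0.003
[[-0.0014, -0.9715, -0.2369], [-0.0001, -0.2369, 0.9715], [-1.0, 0.0014, 0.0002]]
delta tool [ 0.085   0.0067 -0.042 ]
```

View pics/w3.png

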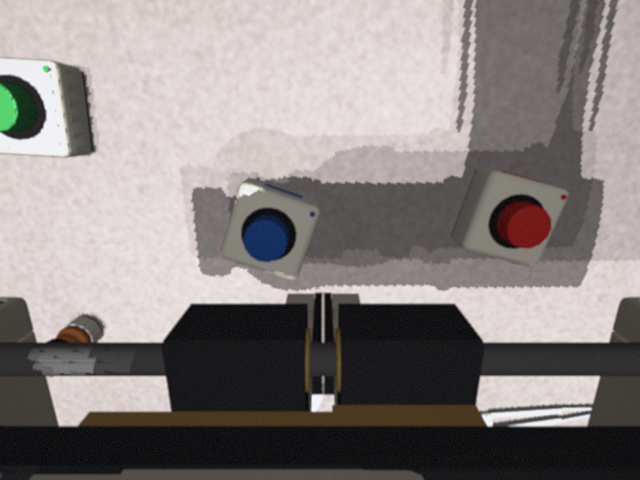

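Call:
{"op": "apply_moves", "data": {
  "series": [
    [0, [0.005, 0.002, -0.012], 0],
    [0, [0.01, 0.002, -0.012], 0],
    [0, [0.02, 0.002, -0.012], 0],
    [0, [0.02, 0.001, -0.006], 0],
    [0, [0.02, 0, 0], 0],
    [0, [0.01, 0, 0], 0],
    [0, [0, 0, 0], 0]
  ]
}}

```text
t: 10.5
position: [0.5489, -0.1024, 0.0637]
ee_rot: [82.6, 89.8, -173.6]
wrist_force: [-0.4, 0.9, 0.5]
opening: 0.007
```

```bash
python3 - <<'E'
from h import *
st((.5505,-.103,.056))
E
```

```text
t 10.5 p [ 0.5489 -0.1024  0.0637] rot [  82.58   89.79 -173.63] F [-0.43  0.93  0.49] op 0.007
[[-0.0036, -0.9712, -0.2384], [-0.0004, -0.2384, 0.9712], [-1.0, 0.0036, 0.0005]]
delta tool [ 0.0077 -0.0014 -0.0009]
```

Target z is about 0.041, so roughly 23 mm down in total.

Call:
{"op": "apply_moves", "data": {
  "series": [
    [0, [0.003, -0.001, -0.001], 0],
    [0, [0.003, 0, 0], 0],
    [0, [0.003, 0, 0], 0],
    [0, [0.003, 0, 0], 0],
    [0, [0.003, 0, 0], 0],
    [0, [0.002, 0, 0], 0],
    [0, [0, 0, 0], 0]
  ]
}}

```text
t: 11.2
position: [0.5519, -0.1028, 0.0486]
ee_rot: [-99.5, 90.0, 4.3]
wrist_force: [0.5, 0.8, 2.4]
opening: 0.006
```

Call:
{"op": "apply_moves", "data": {
  "series": [
    [0, [0.002, 0, 0], 0],
    [0, [0.001, 0, 0], 0],
    [0, [0, 0, 0], 0]
  ]
}}

```text
t: 11.5
position: [0.5518, -0.1029, 0.0456]
ee_rot: [-98.8, 90.0, 5.0]
wrist_force: [0.9, 0.4, 2.9]
opening: 0.004
```

Call:
{"op": "apply_moves", "data": {
  "series": [
    [0, [0.001, 0, 0], 0],
    [0, [0, 0, 0], 0]
  ]
}}

```text
t: 11.7
position: [0.5517, -0.1029, 0.0446]
ee_rot: [-102.1, 90.0, 1.7]
wrist_force: [1.3, 0.8, 2.3]
opening: 0.005
```

Call:
{"op": "apply_moves", "data": {
  "series": [
    [0, [0.001, 0, 0], 0],
    [0, [0.001, 0, 0], 0],
    [0, [0, 0, 0], 0]
  ]
}}

```text
t: 12.0
position: [0.5516, -0.1029, 0.0425]
ee_rot: [-108.8, 90.0, -5.0]
wrist_force: [2.4, 1.1, 3.5]
opening: 0.005
```

Call:
{"op": "apply_moves", "data": {
  "series": [
    [0, [0.001, 0, 0], 0],
    [0, [0, 0, 0], 0]
  ]
}}

```text
t: 12.2
position: [0.5516, -0.1029, 0.0417]
ee_rot: [-106.7, 90.0, -2.9]
wrist_force: [1.4, 1.1, 5.0]
opening: 0.007
```

Call:
{"op": "apply_moves", "data": {
  "series": [
    [0, [0.001, 0, 0], 0],
    [0, [0, 0, 0], 0]
  ]
}}

```text
t: 12.4
position: [0.5517, -0.103, 0.0408]
ee_rot: [-114.7, 90.0, -10.8]
wrist_force: [1.8, 1.2, 7.4]
opening: 0.003
```

Call:
{"op": "apply_moves", "data": {
  "series": [
    [0, [-0.005, 0, 0], 0],
    [0, [-0.015, 0, 0], 0],
    [0, [-0.03, 0, 0], 0],
    [0, [-0.03, 0, 0], 0],
    [0, [-0.03, 0, 0], 0],
    [0, [0, 0.005, -0.02], 0],
    [0, [0, 0.01, -0.02], 0],
    [0, [0, 0, 0], 0]
  ]
}}

```text
t: 13.2
position: [0.5444, -0.1469, 0.15]
ee_rot: [71.4, 89.8, 175.1]
wrist_force: [-0.5, 0.7, -0.2]
opening: 0.005
```

```bash
python3 - <<'E'
from h import *
cap("top","b","t4");cap("wrist","b","w4");cap("wrist","g","w4");st((.502,-.29,.15))
E
```

```text
top b none
wrist b 1438 ((0.5507599115371704, -0.10345353186130524), 0.01912652887403965) med/p90 z 0.04373555835942819 0.04469096347450639
wrist g 2208 ((0.5044984817504883, -0.2928459644317627), 0.01878477819263935) med/p90 z 0.05443712086710614 0.055476190744291935
t 13.35 p [ 0.5456 -0.1454  0.15  ] rot [ 71.26  89.9  175.01] F [-0.42 -0.02 -0.13] op 0.007
[[-0.0017, -0.9713, -0.2377], [0.0002, -0.2377, 0.9713], [-1.0, 0.0016, 0.0006]]
delta tool [ 1.000e-04  7.670e-02 -1.301e-01]
```

View pics/w4.png

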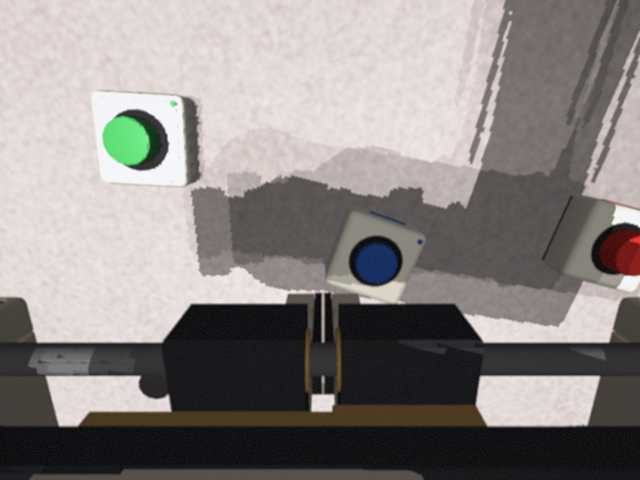

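The blue cap (375,263) is latched at 44 mm, and the green one is at (130,140). Moving most of the way there, then I'll look again.

Call:
{"op": "apply_moves", "data": {
  "series": [
    [0, [0, 0.012, -0.016], 0],
    [0, [0, 0.012, -0.016], 0],
    [0, [0, 0.012, -0.016], 0],
    [0, [0, 0.012, -0.016], 0],
    [0, [0, 0.012, -0.016], 0],
    [0, [0, 0.008, -0.01], 0],
    [0, [0, 0, 0], 0]
  ]
}}

```text
t: 14.05
position: [0.5011, -0.2495, 0.1502]
ee_rot: [64.5, 89.9, 168.3]
wrist_force: [0.8, -0.2, 0.7]
opening: 0.002
```

```bash
python3 - <<'E'
from h import *
cap("wrist","g","w5");st((.5025,-.29,.065))
s=bot.snapshot("wrist");print([(np.round(d["at"],4),round(d["conf"],2)) for d in bot.tip_of(s,"green_top")[:2]])
w=world(s);hsv=cv2.cvtColor(s["color"],cv2.COLOR_BGR2HSV)
m=(np.hypot(w[...,0]-.5025,w[...,1]+.29)<.024)&(w[...,2]>.052)&(w[...,2]<.065)&(hsv[...,1]>90)
print(cv2.minEnclosingCircle(w[m][:,:2].astype(np.float32)))
E
```

```text
wrist g 1687 ((0.5035315155982971, -0.29072239995002747), 0.019642693921923637) med/p90 z 0.054390730318410886 0.055388186638912665
t 14.1 p [ 0.5016 -0.249   0.1503] rot [ 55.93  89.97 159.68] F [0.11 0.34 0.44] op 0.009
[[-0.0005, -0.9714, -0.2376], [0.0002, -0.2376, 0.9714], [-1.0, 0.0005, 0.0003]]
delta tool [ 0.0853  0.0088 -0.0401]
[(array([ 5.010e-01, -2.881e-01,  1.000e-04]), 0.72)]
((0.5031070113182068, -0.2908267080783844), 0.01597769372165203)
```

Call:
{"op": "apply_moves", "data": {
  "series": [
    [0, [0.005, 0.002, -0.01], 0],
    [0, [0.01, 0.002, -0.01], 0],
    [0, [0.02, 0.002, -0.01], 0],
    [0, [0.02, 0.002, -0.01], 0],
    [0, [0.02, 0, 0], 0],
    [0, [0.01, 0, 0], 0],
    [0, [0, 0, 0], 0]
  ]
}}

```text
t: 14.9
position: [0.5023, -0.2897, 0.0635]
ee_rot: [62.6, 89.8, 166.4]
wrist_force: [-0.4, -0.8, 0.4]
opening: 0.007
```

```bash
python3 - <<'E'
from h import *
st((.503,-.2905,.056))
E
```

```text
t 14.9 p [ 0.5023 -0.2897  0.0635] rot [ 62.6   89.78 166.37] F [-0.45 -0.84  0.37] op 0.007
[[-0.0037, -0.9712, -0.2381], [0.0009, -0.2381, 0.9712], [-1.0, 0.0034, 0.0018]]
delta tool [ 0.0075 -0.0005 -0.0009]
```

Call:
{"op": "apply_moves", "data": {
  "series": [
    [0, [0.003, 0, -0.001], 0],
    [0, [0.003, 0, 0], 0],
    [0, [0.003, 0, 0], 0],
    [0, [0.003, 0, 0], 0],
    [0, [0.003, 0, 0], 0],
    [0, [0.002, 0, 0], 0],
    [0, [0, 0, 0], 0]
  ]
}}

```text
t: 15.6
position: [0.5042, -0.2907, 0.0486]
ee_rot: [-118.7, 90.0, -14.9]
wrist_force: [0.2, 2.1, 2.0]
opening: 0.007
```

Call:
{"op": "apply_moves", "data": {
  "series": [
    [0, [0.002, 0, 0], 0],
    [0, [0.002, 0, 0], 0],
    [0, [0, 0, 0], 0]
  ]
}}

```text
t: 15.9
position: [0.5042, -0.2907, 0.0445]
ee_rot: [-118.8, 90.0, -15.0]
wrist_force: [1.0, 0.7, 1.7]
opening: 0.0
```

Call:
{"op": "apply_moves", "data": {
  "series": [
    [0, [0.001, 0, 0], 0],
    [0, [0.001, 0, 0], 0],
    [0, [0, 0, 0], 0]
  ]
}}

```text
t: 16.2
position: [0.5041, -0.2907, 0.0426]
ee_rot: [-118.6, 90.0, -14.8]
wrist_force: [1.7, 0.6, 3.0]
opening: 0.007
```

Call:
{"op": "apply_moves", "data": {
  "series": [
    [0, [0.001, 0, 0], 0],
    [0, [0.001, 0, 0], 0],
    [0, [0, 0, 0], 0]
  ]
}}

```text
t: 16.5
position: [0.5042, -0.2908, 0.0409]
ee_rot: [-123.9, 90.0, -20.1]
wrist_force: [1.4, 2.2, 6.2]
opening: 0.004
```

Call:
{"op": "apply_moves", "data": {
  "series": [
    [0, [-0.005, 0, 0], 0],
    [0, [-0.015, 0, 0], 0],
    [0, [-0.03, 0, 0], 0],
    [0, [-0.03, 0, 0], 0],
    [0, [-0.03, 0, 0], 0],
    [0, [-0.03, 0.01, 0.02], 0],
    [0, [-0.03, 0.01, 0.02], 0],
    [0, [0, 0, 0], 0]
  ]
}}

```text
t: 17.3
position: [0.4745, -0.2561, 0.2147]
ee_rot: [-117.3, 89.7, -13.4]
wrist_force: [0.3, 0.2, 0.3]
opening: 0.009
```

```bash
python3 - <<'E'
from h import *
cap("wrist","g","w6")
T["r"]=(.496,.077)
for k in "ybgr": cap("side",k,"s6")
st()
E
```

```text
wrist g 968 ((0.5036783814430237, -0.29064247012138367), 0.018543275073170662) med/p90 z 0.043844913366538944 0.044871947366716396
side y none
side b 352 ((0.5504258275032043, -0.10288692265748978), 0.01744716800749302) med/p90 z 0.043602548916364864 0.04475981803829151
side g 900 ((0.503119945526123, -0.28963199257850647), 0.02030065655708313) med/p90 z 0.04374355964368363 0.044884761306599325
side r none
t 17.55 p [ 0.4742 -0.2566  0.2093] rot [ 61.37  89.85 165.14] F [-0.23  0.82 -0.45] op 0.005
[[-0.0025, -0.9713, -0.238], [0.0007, -0.238, 0.9713], [-1.0, 0.0023, 0.0012]]
```

View pics/w6.png

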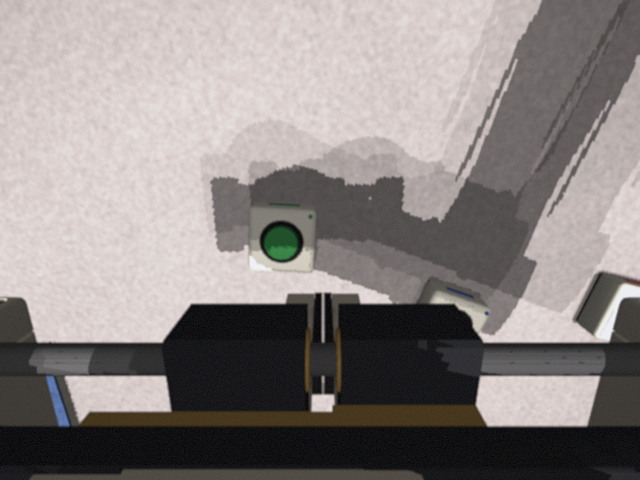

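View pics/s6.png

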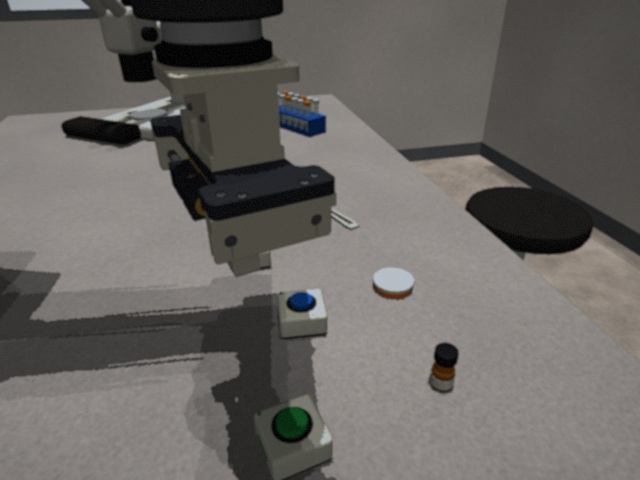

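Call:
{"op": "apply_moves", "data": {
  "series": [
    [0, [0, 0.02, -0.014], 0],
    [0, [0, 0.027, -0.018], 0],
    [0, [0, 0.027, -0.018], 0],
    [0, [0, 0.027, -0.018], 0],
    [0, [0, 0.027, -0.018], 0],
    [0, [0, 0.027, -0.018], 0],
    [0, [0, 0.027, -0.018], 0],
    [0, [0, 0.02, -0.014], 0]
  ]
}}

```text
t: 18.35
position: [0.3093, -0.4379, 0.2091]
ee_rot: [41.3, 89.8, 145.0]
wrist_force: [-0.5, -1.0, 0.0]
opening: 0.007
```

Call:
{"op": "apply_moves", "data": {
  "series": [
    [0, [0, 0, 0], 0],
    [0, [0, 0, 0], 0],
    [0, [0, 0, 0], 0]
  ]
}}

```text
t: 18.65
position: [0.3112, -0.4366, 0.2098]
ee_rot: [36.7, 89.9, 140.5]
wrist_force: [0.2, -0.4, 0.0]
opening: 0.005
```

```bash
python3 - <<'E'
from h import *
T["r"]=(.496,.077)
for n in("top","side"):
    for k in "ybgr": cap(n,k,n+"7")
s=bot.snapshot("top")
for k in("dish","vial","tweezers"): print(k,[(np.round(d["at"],4),round(d["conf"],2)) for d in bot.tip_of(s,k)[:1]])
d=cv2.absdiff(cv2.imread("pics/top0.png"),s["color"]).max(2);print((d[150:330,100:520]>60).sum())
st()
E
```

```text
top y 296 ((0.5042654275894165, 0.2708088457584381), 0.017387252300977707) med/p90 z 0.042563570210503096 0.044451329864857406
top b 274 ((0.5492115616798401, -0.10299932956695557), 0.016406243667006493) med/p90 z 0.04309459399891233 0.044903731785761215
top g 291 ((0.5012291073799133, -0.29074960947036743), 0.017928471788764) med/p90 z 0.04327823413456142 0.04504829852700503
top r 298 ((0.4940473139286041, 0.07663432508707047), 0.01708908937871456) med/p90 z 0.05390079410049234 0.05589138663880214
side y 117 ((0.5054136514663696, 0.26829367876052856), 0.016681527718901634) med/p90 z 0.04338672027620784 0.044549960785307915
side b 353 ((0.5500645041465759, -0.09945232421159744), 0.020070165395736694) med/p90 z 0.04360201001771731 0.0446391738001592
side g 830 ((0.5035585165023804, -0.2887550890445709), 0.01907137595117092) med/p90 z 0.043842165687127205 0.04486477538043206
side r 291 ((0.4983580410480499, 0.07620789855718613), 0.01779087446630001) med/p90 z 0.053087957236246715 0.05529868272991979
dish [(array([ 0.5015, -0.2938,  0.0434]), 0.75)]
vial [(array([ 0.6889, -0.2503, -0.0012]), 0.73)]
tweezers [(array([ 0.68  ,  0.2048, -0.0019]), 0.85)]
118
t 19.25 p [ 0.3112 -0.4368  0.2106] rot [-133.51   89.99  -29.7 ] F [ 0.35 -0.09  0.62] op 0.008
[[0.0001, -0.9711, -0.2386], [-0.0001, -0.2386, 0.9711], [-1.0, -0.0001, -0.0001]]
```

View pics/top7.png

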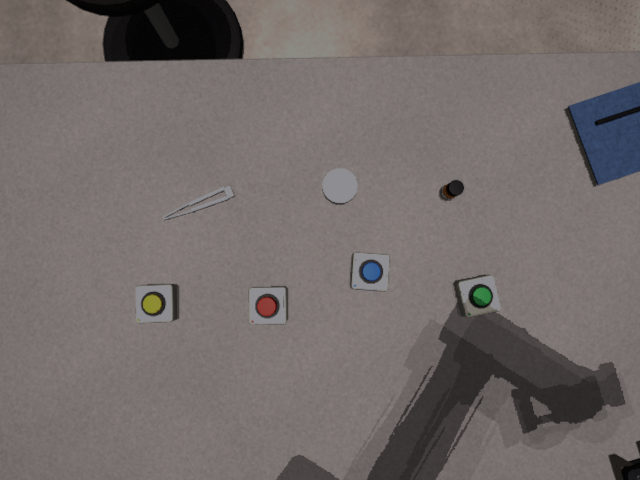

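The three caps at (152,304), (371,271) and (481,296) are in. Red at (267,306) is still out, and nothing else has moved.

```bash
python3 -c "
from workcell import bot
print(bot.hand_in())"
```

```text
the job is handed in; nothing more can be done
None
```

I pressed the yellow, then the blue, then the green cap with the shut fingertips and handed the job in at about 19 s. The peak press forces were about 7.0, 7.4 and 6.2 N.

- **Switched caps:** after the hand had moved away, the top and side cameras both put the three caps at about 43–44 mm, which matches latched in (44 mm).
- **Red cap:** it still reads about 54–56 mm, so it was not pressed.
- **Pods and bystanders:** pods, dish, vial and tweezers look unmoved in the before and after top pictures.
- **Hand:** it is clear of everything, at about z = 0.21 m, and the wrist force is back near zero.

One check disagreed. In the last top picture the network put the dish at the green pod's position. In the picture itself the dish is at the same pixels as at the start (340,186), so I took that as a false detection. A network reading of the green cap before I pressed it was also wrong in height, so I used my own depth measurement instead.

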